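# Pry open the plate box and lift out its tray of glass negatives

## Task

Pry the lid of the grey plate box open with the blade of the spatula, never with the hand, until it stands open past upright, then lay the spatula back on its rest. Take the tray inside by its handle and lift it, keeping it level so that both glass plates stay lying on it, until its underside is at least 6 cm above the box's rim; hold it there, steady and level, and finish while still holding it. Do not knock about the other things on the table or drop the spatula.

Things in the scene. Friction and masses are not known exactly. Their poses are not given: they have to be found in the camera images.
- box: Grey board box fixed to the table, 150 (x) by 170 (y) by 72 mm high, walls 5 mm, floor 6 mm. Origin: centre of its underside, on the table. The lid's hinge runs along the top of the +x wall. The -x wall is the front: in its middle a thumb notch, 70 mm wide and 14 mm deep from the rim (58 to 72 mm high), goes straight through under the lid; a blade fits in.
- lid (a joint): Angle of the box's lid, rad: 0 shut, pi/2 upright, stop at 1.9. Flat grey board, 154 mm (from the hinge) by 170 by 5 mm, 80 g; shut, its underside is 72.5 mm above the table and it reaches 4 mm beyond the front wall. The stiff hinge (0.09 Nm) keeps the lid where it is left; lifting its front edge takes about 1 N. May start slightly ajar (up to 0.04).
- lid_hinge (a point): Point on the hinge line, middle of the box's width, at the lid's underside (72.5 mm high, 75 mm from the box's centre).
- lid_edge (a point): Middle of the lid's free edge, on its underside, 154 mm from the hinge; moves with the lid.
- spatula: Spatula, 200 mm long, about 75 g, lying level along its x, blade to +x. Wooden handle 100 by 16 (y) by 18 mm high, from x = -75 to +25 mm; steel blade 22 mm wide, 2.5 mm thick, from there to x = 125 mm, its mid-plane 9.25 mm above the handle's underside. Origin: on the handle's underside, 25 mm behind its front end, near the balance point: grip it there, across y.
- spatula_tip (a point): Middle of the blade's tip, 125 mm ahead of the spatula's origin and 9.25 mm higher.
- rest: Low fixed rest for the spatula, which lies along its x, origin above origin, its underside 28 mm above the table. Base plate 130 by 50 by 4 mm; block under the handle's rear at x = -65 to -47 mm, 28 mm high, with 8 mm cheeks 32 mm apart (y); block under the blade at x = 63 to 77 mm, 36 mm high. Between them the handle is free down to the plate. Origin on the table.
- tray: Aluminium tray lying loose in the box, 125 (x) by 135 (y) mm, floor 4 mm, rim 9 mm high, about 220 g. Origin: centre of its underside (6 mm above the table in the box). Arched handle over its middle: a wooden bar 100 mm long (x), 12 wide (y), 16 high, its top 48 mm above the tray's underside, free below between two posts. Axes about as the box's.
- tray_handle (a point): Centre of the handle bar, 40 mm above the tray's underside.
- plate_a: Dark glass plate, 107 (x) by 45 (y) by 4 mm, 48 g, lying loose on the tray's floor on the +y side of the handle. Origin: centre of its underside.
- plate_b: The same kind of glass plate, on the -y side of the handle.
- loupe: Bystander: black loupe, 44 mm across, 42 mm high, on the table. Origin: centre of its underside.
- slides: Bystander: stack of four glass slides, 82 by 82 by 20 mm. Origin: centre of its underside.
- case: Bystander: dark red case, 115 by 45 by 28 mm. Origin: centre of its underside.
- weight: Bystander: brass paperweight, 52 mm across, 48 mm high. Origin: centre of its underside.
- logger: Bystander: white climate logger, 24 by 75 by 72 mm high. Origin: centre of its underside.
- pot: Bystander: steel pot with pencils, 72 mm across, 85 mm high, pencils to 155 mm. Origin: centre of its underside.
- ruler: Bystander: steel ruler 210 by 30 by 4 mm lying flat. Origin: centre of its underside.
Things that resemble listed ones, but are neither listed nor needed, are in the scene too. Of the things that look like the spatula, the smaller one is meant.

How it is judged:
On the way, in this order (a step that is already met when the one before it is completed fails the run):
1. the spatula, held in the fingers, has pried the lid up from its seat (value of joint lid above 0.3 rad and contact force between spatula and lid above 0.1 N and contact force between the fingers and spatula above 0.5 N), for 0.05 s.
2. the lid stands open past upright, the spatula still in the fingers (value of joint lid above 1.5 rad and contact force between the fingers and spatula above 0.5 N), for 0.05 s.
3. the spatula lies back on its rest, released (contact force between the fingers and spatula below 0.05 N and height (world z) of spatula between 0.018 and 0.04 m and angle between spatula's own z axis and vertical below 0.15 rad and horizontal distance between spatula and rest below 0.03 m and linear speed of spatula below 0.03 m/s), for 0.2 s.
4. the tray is lifted out of the box by the fingers (height (world z) of tray above 0.085 m and contact force between the fingers and tray above 0.5 N and contact force between tray and box below 0.05 N), for 0.1 s.
At the end, for the whole second after the job is handed in: Tray held in the fingers, still (30 mm/s, 0.2 rad/s), level within 0.10 rad, underside over 125 mm above the table, touching neither box, lid nor spatula; both plates on its floor; lid open beyond 1.5 rad; spatula released on its rest, within 30 mm of its place (all of step 3 and height (world z) of tray above 0.125 m and angle between tray's own z axis and vertical below 0.1 rad and linear speed of tray below 0.03 m/s and angular speed of tray below 0.2 rad/s and contact force between the fingers and tray above 1 N and contact force between tray and box below 0.05 N and contact force between tray and lid below 0.05 N and contact force between tray and spatula below 0.05 N and z of plate_a in the frame of tray between 0 and 0.012 m and contact force between each of plate_a, plate_b and tray above 0.1 N and z of plate_b in the frame of tray between 0 and 0.012 m and value of joint lid above 1.5 rad); the arm keeps its last pose, push and grip.
It fails at once if the hand or arm pushes on the lid (contact force between any of the fingers, the arm and lid above 0.5 N).
It fails at once if the tray is tipped by more than 0.3 rad (angle between tray's own z axis and vertical above 0.3 rad).
It fails at once if the spatula is dropped (linear speed of spatula above 0.8 m/s and contact force between the fingers and spatula below 0.05 N).
It fails at once if a bystander is moved by more than 30 mm (distance of any of loupe, slides, case, weight, logger, pot, ruler from where it was at the start of the episode above 0.03 m).
It also fails if it takes over 67 s, if anything falls off the work surface, if the arm or the gripper's body presses on something with over 40 N, if the wrist force passes 120 N, or if a joint passes its speed limit or range.

## Robot

A 6-joint arm with a two-finger parallel gripper is mounted at the origin on the work surface. World frame = base frame: x ahead of the robot, y to its left, z up, the work surface at z = 0. Lengths are in m, angles in rad, forces in N, time in s.
With the tool pointing down it reaches from about 0.375 to 0.975 m from the base axis. Payload 3.8 kg.
Tool frame: the origin (TCP) lies where the fingers leave the gripper's body, on its centre line; the fingertips stand 73 mm ahead of it and the grasp point (between the pads) lies 54 mm ahead of it; z points along the fingers, y is the line along which they close (so a half turn about z gives the same grasp; the last joint's range is limited). The gripper opens to 85 mm and grips with 20 to 120 N. Pads are 22 mm wide; open, the fingers measure 114 mm over their backs; the gripper's body (76 mm by 85 mm) begins 54 mm behind the grasp point. The pads swing forward as they close: fully open they stand 13 mm farther back than shut.
Start: joints at [-1.194, 0.264, 1.604, -0, 1.274, -0.037], TCP at [0.271, -0.618, 0.304] pointing down, gripper open.
Joint ranges: [-2.63, 2.63], [-0.94, 2.18], [0.31, 2.57], [-1.31, 4.45], [0, 2.66], [-2.55, 2.55]. Speed limits (rad/s): [2.57, 2.57, 3.14, 3.14, 3.14, 3.14].

## Interface

Orientations are given as a rotation vector (axis times angle).
In Python, from workcell import read_state, viewer, bot gives the robot as it stands.
- The arm moves only by the tool jog_arm, never from a script. Its argument "increments" is a list that holds one entry, the list of rows, each a list of 7 numbers: the shift along the tool's x, y, z in units of 30 mm (1.0 is 30 mm), then the turn, a rotation vector about the tool's x, y, z in units of 6 degrees (1.0 is 6 degrees), then the opening, from -1 (shut) to 1 (fully open). A call has exactly 5 rows; each row shifts and turns the commanded pose from where the row before left it, along the tool's axes as they then stand; what a row does not reach is not made up. A row lasts 1/12 s, in which the tool goes at most 41.7 mm and 7.16 degrees, less where a joint would pass 70% of its speed; a pose out of reach is approached as far as the arm can. A call is refused whole if a number of a shift passes 1 or a number of a turn 1, either way. A call with a gripper value outside its range is refused whole. The fingers move at their own pace and stop on an object; "force" is the grip in N (left out, the last holds). Time passes only in rows, so rows that do not move let the fingers close, or fill a call up. It gives the time, the measured TCP pose, the force, the opening and the grip force at its end, in the units of the state.
- read_state(): the state, without advancing time (a new reading comes with each control period).
- viewer.read_camera(name): name is "side" or "top"; returns (picture, depth): 384x512x3 uint8, blue, green, red; 384x512 float32, m along the optical axis (not along the pixel's ray), 0 where there is no reading.
- viewer.camera_params(name): a dict with "fx", "fy", "cx", "cy" (pixels), "R" (3x3) and "t" (3): a world point X has camera coordinates R X + t. Camera axes: x right, y down, z forward; pixel columns grow to the right and rows downward; lengths in m; the calibration is good to about 2 mm. A picture is of the moment at which its call begins. camera_params takes no time and is no camera call.
- bot.finish_job(): hands the job in; it is judged then, once.
The state is a dict: "time": time; "q": joint angles; "joint_vel": joint speeds; "joint_torque": joint torques, N m; "tool_pos": TCP position; "tcp_rot": TCP orientation; "wrist_force": force on the tool from outside, world axes, zero at the start; "torque": the same for the moment, N m; "width": opening from 0.0 (shut) to 1.0 (fully open); "grip_force": force on a finger pad.
Only numpy, scipy, OpenCV 4.12 (cv2) and the standard library are available. Lean on these libraries where they do the work, as an engineer would, in place of code of your own. Each camera call takes 0.05 s, during which the arm holds its last target. There are 200 camera calls.

## Working session

There is one attempt and no reset: what is moved stays moved. The work goes in short steps, Python scripts to look and compute and a tool call to move; the robot and the scene stay as the last step left them, time stands still between calls to the robot, and variables do not carry over. Pictures are saved under pics/ and viewed, at most 12 in all, crops included, and the job is handed in when it is done.

Besides the shell and the picture viewer there is one more tool, called after "Call:" as a command line: name --argument value ..., lists and objects as JSON in quotes. jog_arm: Moves the arm, as the interface text tells. Its arguments: {"type":"object","properties":{"increments":{"type":"array","items":{"type":"array","items":{"type":"array","items":{"type":"number"}}}},"force":{"type":"number"}},"required":["increments"]}

```bash
mkdir -p pics
cat > h.py <<'E'
import numpy as np, cv2
from scipy.spatial.transform import Rotation as Ro
from workcell import read_state, viewer, bot
def snap(n,name):
    p,d=viewer.read_camera(n); cv2.imwrite(f'pics/{name}.png',p); np.save(f'pics/{name}.npy',d); return p,d
def w(n,d,u,v):
    c=viewer.camera_params(n); z=d[int(round(v)),int(round(u))]
    X=np.array([(u-c['cx'])/c['fx']*z,(v-c['cy'])/c['fy']*z,z]); return np.array(c['R']).T@(X-np.array(c['t']))
E
python3 - <<'E'
from h import *
a,_=snap('top','top0'); b,_=snap('side','side0')
for n in('top','side'):
    c=viewer.camera_params(n); print(n,c['fx'],np.round(-np.array(c['R']).T@c['t'],3),np.round(c['R'],2).tolist())
cv2.imwrite('pics/t0.png',cv2.resize(a,(800,600),interpolation=2)); cv2.imwrite('pics/s0.png',cv2.resize(b,(800,600),interpolation=2))
s=read_state(); print(s)
E
```

```text
top 401.4198054097188 [ 0.422 -0.013  1.184] [[0.03, -1.0, 0.02], [-1.0, -0.03, -0.09], [0.09, -0.01, -1.0]]
side 375.13667838996173 [0.191 0.633 0.843] [[-0.88, -0.48, 0.01], [-0.35, 0.64, -0.68], [0.32, -0.6, -0.73]]
{'time': 0.1, 'q': array([-1.19392354e+00,  2.64685023e-01,  1.60524998e+00,  8.48236364e-06,
        1.27368213e+00, -3.68941042e-02]), 'joint_vel': array([-1.04477174e-03, -1.08831325e-03, -2.25895870e-03, -2.01856461e-03,
        1.44794518e-04, -1.94494029e-05]), 'joint_torque': array([ 8.64370777e-04, -5.16706395e+01, -3.68589699e+01, -5.49777440e-05,
        6.31153991e-03,  1.37352913e-05]), 'tool_pos': array([ 0.27120663, -0.6175602 ,  0.30267473]), 'tcp_rot': array([-3.07264749e+00, -6.44903108e-01,  5.25088584e-04]), 'wrist_force': array([ 0.74511695, -0.21367034,  0.42553721]), 'torque': array([ 0.0315486 , -0.04460732,  0.003807  ]), 'grip_force': 0.0, 'width': 1.0009540302922968}
```

View pics/t0.png

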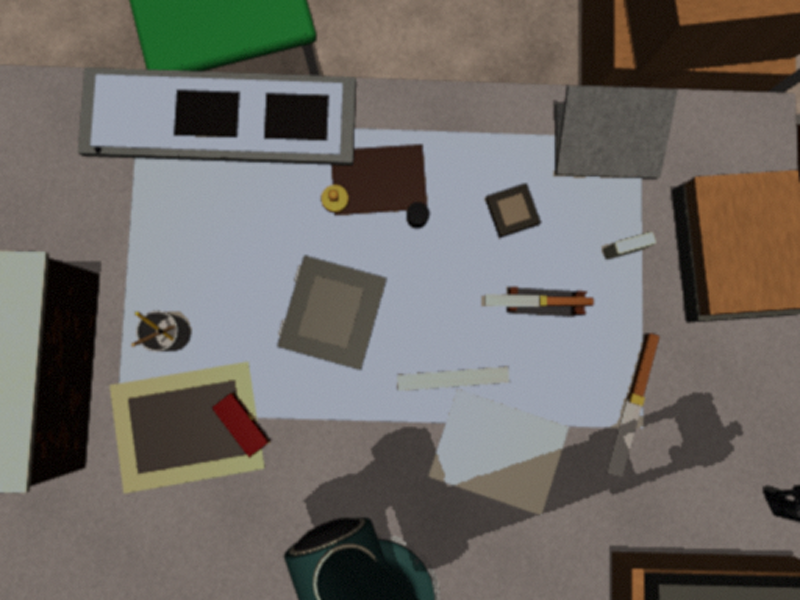

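View pics/s0.png

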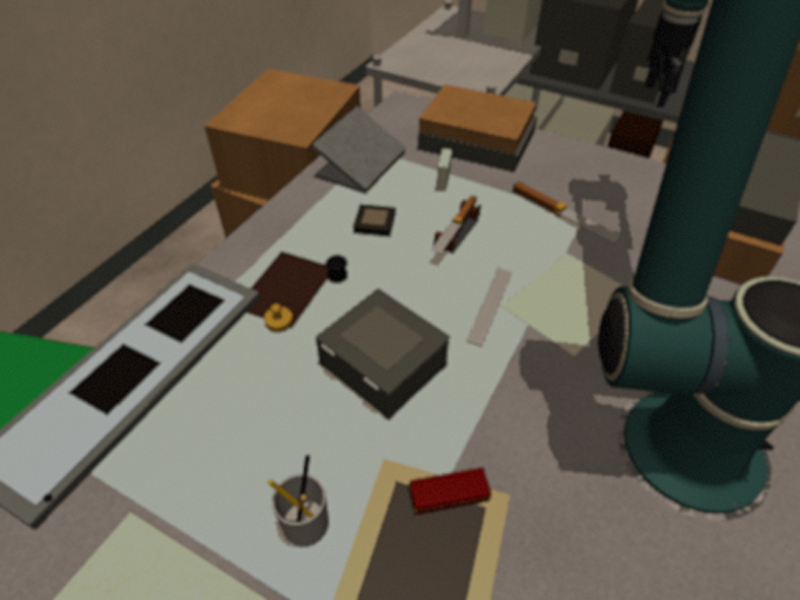

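Run:
```python
from h import *
a=cv2.imread('pics/top0.png'); b=cv2.imread('pics/side0.png')
def cr(i,x,y,ww,hh,s): return cv2.resize(i[y:y+hh,x:x+ww],(ww*s,hh*s),interpolation=cv2.INTER_CUBIC)
t=cr(a,170,155,80,90,5); s=cr(b,195,180,80,90,5)   # 400x450 each
cv2.imwrite('pics/c1.png',cv2.convertScaleAbs(np.hstack([t,s]),alpha=1.7))
t=cr(a,300,170,130,60,6); s=cr(b,270,110,130,40,6)
cv2.imwrite('pics/c2.png',cv2.convertScaleAbs(np.vstack([t,s]),alpha=1.3))
```

```text
(no output)
```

View pics/c1.png

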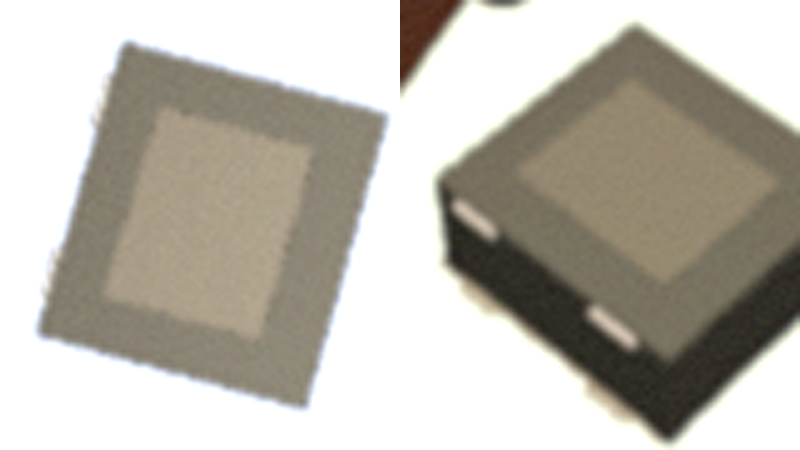

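View pics/c2.png

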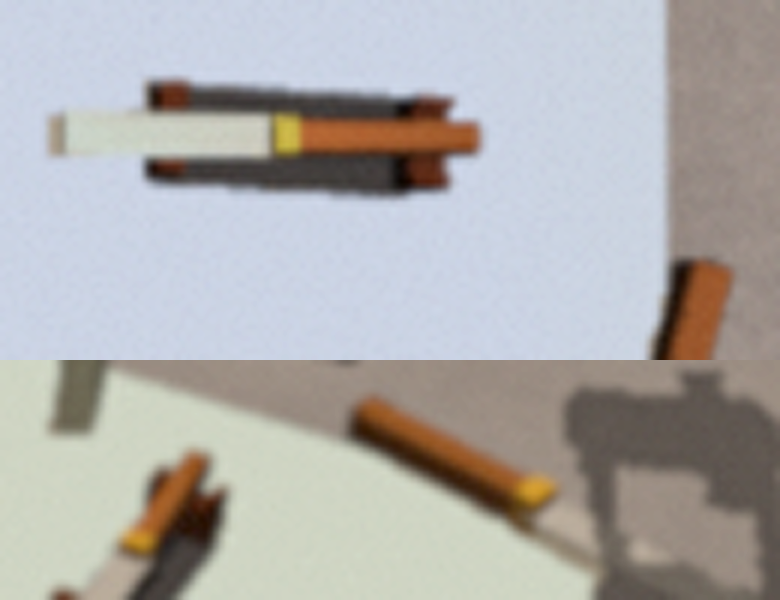

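```bash
cat >> h.py <<'E'
def ray(n,u,v):
    c=viewer.camera_params(n); R=np.array(c['R']); t=np.array(c['t'])
    return -R.T@t, R.T@np.array([(u-c['cx'])/c['fx'],(v-c['cy'])/c['fy'],1])
def onz(n,u,v,z): o,d=ray(n,u,v); return o+d*(z-o[2])/d[2]
def tri(p,q):
    o1,d1=ray('top',*p);o2,d2=ray('side',*q); s=np.linalg.lstsq(np.c_[d1,-d2],o2-o1,rcond=None)[0]
    a,b=o1+d1*s[0],o2+d2*s[1]; return (a+b)/2,np.linalg.norm(a-b)
E
python3 - <<'E'
from h import *
dt=np.load('pics/top0.npy'); ds=np.load('pics/side0.npy')
T=lambda x,y:(170+x/5-.4,155+y/5-.4); S=lambda x,y:(195+(x-400)/5-.4,180+y/5-.4)
P={k:T(*v) for k,v in dict(A=(125,42),B=(385,115),C=(305,408),D=(38,334)).items()}
Q={k:S(*v) for k,v in dict(A=(438,182),B=(635,22),D=(668,360)).items()}
for k in P:
    print(k,np.round(onz('top',*P[k],.0775),4), end=' ')
    if k in Q: print(np.round(tri(P[k],Q[k])[0],4),round(tri(P[k],Q[k])[1],4),np.round(onz('side',*Q[k],.0775),4))
print('depth lid',[np.round(w('top',dt,*T(x,y)),4) for x,y in((210,220),(140,90),(345,135),(285,380),(70,310))])
U=lambda x,y:(300+x/6-.4,170+y/6-.4); V=lambda x,y:(270+x/6-.4,110+(y-360)/6-.4)
for n,a in dict(tip=(48,135),ferF=(272,134),ferR=(302,134),rear=(480,137),rbF=(148,128),rbR=(448,145)).items(): print(n,np.round(onz('top',*U(*a),.045 if n!='tip' else .038),4), np.round(w('top',dt,*U(*a)),4))
print('tri fer',tri(U(286,134),V(140,538)),'rear',tri(U(478,137),V(195,455)))
for x in (80,180,250,286,350,400,440,465): print(x,np.round(w('top',dt,*U(x,135)),4))
E
```

```text
A [0.613  0.1457 0.0775] [0.6135 0.1461 0.0746] 0.0001 [0.612  0.148  0.0775]
B [ 5.764e-01 -2.000e-04  7.750e-02] [5.766e-01 1.000e-04 8.240e-02] 0.0019 [ 0.58   -0.0037  0.0775]
C [0.4131 0.0387 0.0775] D [0.4494 0.1865 0.0775] [0.4503 0.1868 0.0777] 0.0018 [0.4512 0.187  0.0775]
depth lid [array([0.515 , 0.0946, 0.0777]), array([0.5858, 0.1358, 0.081 ]), array([0.5642, 0.0216, 0.0804]), array([0.4281, 0.0501, 0.0797]), array([0.463 , 0.169 , 0.0805])]
tip [ 0.5452 -0.1764  0.038 ] [ 0.5496 -0.1822 -0.003 ]
ferF [ 0.5482 -0.2825  0.045 ] [ 0.5483 -0.2828  0.0437]
ferR [ 0.5486 -0.2969  0.045 ] [ 0.5484 -0.2964  0.047 ]
rear [ 0.5497 -0.3823  0.045 ] [ 0.5547 -0.3966  0.0009]
rbF [ 0.5493 -0.2231  0.045 ] [ 0.55   -0.2243  0.0387]
rbR [ 0.5454 -0.3669  0.045 ] [ 0.545  -0.3657  0.0488]
tri fer (array([ 0.54782321, -0.28773209,  0.05096742]), np.float64(0.00021891446732628022)) rear (array([ 0.55215022, -0.38054868,  0.04469876]), np.float64(0.0051496896470691915))
80 [ 0.5454 -0.1914  0.0406]
180 [ 0.547  -0.2396  0.0391]
250 [ 0.5479 -0.2731  0.0403]
286 [ 0.5476 -0.2886  0.0474]
350 [ 0.5488 -0.3199  0.0451]
400 [ 0.5492 -0.343   0.0479]
440 [ 0.5504 -0.3639  0.0425]
465 [ 0.5504 -0.375   0.0454]
```

The spatula candidates are the one on the rest at (540,300) and the one lying on the table at (640,400) in the enlarged top picture. The crop shows the first is smaller and sits on the red rest with cheeks, so it is the one meant. Origin is about (0.548,-0.305), yaw 91.3°, handle top at 46 mm ✓. The white hinges are on the box's world +y side, at (100,100) and (55,270) in the crop. So the box yaw is about 76°, its centre is about (0.5135,0.0946), and the front faces the spatula.

Call:
jog_arm --increments '[[[0.63,-0.29,0.17,0,0,0,1],[0.63,-0.29,0.17,0,0,0,1],[0.63,-0.29,0.17,0,0,0,1],[0.63,-0.29,0.17,0,0,0,1],[0.63,-0.29,0.17,0,0,0,1]]]' --force 100

```text
time: 0.52
tool_pos: [0.3407, -0.5392, 0.2774]
tcp_rot: [-3.074, -0.645, 0.001]
wrist_force: [-0.5, 0.1, -0.6]
width: 1.002
grip_force: 0.0
```

Call:
jog_arm --increments '[[[0.63,-0.29,0.17,0,0,0,1],[0.63,-0.29,0.17,0,0,0,1],[0.63,-0.29,0.17,0,0,0,1],[0.63,-0.29,0.17,0,0,0,1],[0.63,-0.29,0.17,0,0,0,1]]]'

```text
time: 0.93
tool_pos: [0.4098, -0.4613, 0.252]
tcp_rot: [-3.074, -0.645, 0.001]
wrist_force: [-0.0, -0.4, -0.0]
width: 1.001
grip_force: 0.0
```

Call:
jog_arm --increments '[[[0.63,-0.29,0.17,0,0,0,1],[0.63,-0.29,0.17,0,0,0,1],[0.63,-0.29,0.17,0,0,0,1],[0.63,-0.29,0.17,0,0,0,1],[0.63,-0.29,0.17,0,0,0,1]]]'

```text
time: 1.35
tool_pos: [0.4788, -0.3835, 0.2265]
tcp_rot: [-3.074, -0.645, 0.001]
wrist_force: [0.0, 0.8, 0.6]
width: 0.998
grip_force: 0.0
```

Call:
jog_arm --increments '[[[0.63,-0.29,0.17,0,0,0,1],[0.63,-0.29,0.17,0,0,0,1],[0.63,-0.29,0.17,0,0,0,1],[0.63,-0.29,0.17,0,0,0,1],[0.63,-0.29,0.17,0,0,0,1]]]'

```text
time: 1.77
tool_pos: [0.5478, -0.3057, 0.201]
tcp_rot: [-3.074, -0.645, 0.001]
wrist_force: [-0.4, -0.8, 0.6]
width: 0.996
grip_force: 0.0
```

Call:
jog_arm --increments '[[[0,0,0,0,0,-0.75,1],[0,0,0,0,0,-0.75,1],[0,0,0,0,0,-0.75,1],[0,0,0,0,0,-0.75,1],[0,0,0,0,0,-0.75,1]]]'

```text
time: 2.18
tool_pos: [0.5473, -0.3063, 0.2012]
tcp_rot: [-2.886, -1.238, 0.001]
wrist_force: [0.5, -0.9, -0.3]
width: 1.001
grip_force: 0.0
```

Call:
jog_arm --increments '[[[0,0,0,0,0,-0.75,1],[0,0,0,0,0,-0.75,1],[0,0,0,0,0,-0.75,1],[0,0,0,0,0,-0.75,1],[0,0,0,0,0,-0.75,1]]]'

```text
time: 2.6
tool_pos: [0.5472, -0.3065, 0.2012]
tcp_rot: [-2.589, -1.777, 0.001]
wrist_force: [0.7, 0.0, 0.3]
width: 1.001
grip_force: 0.0
```

Call:
jog_arm --increments '[[[0,0,0,0,0,-0.75,1],[0,0,0,0,0,-0.75,1],[0,0,0,0,0,-0.75,1],[0,0,0,0,0,-0.75,1],[0,0,0,0,0,-0.75,1]]]'

```text
time: 3.02
tool_pos: [0.5472, -0.3065, 0.2012]
tcp_rot: [-2.193, -2.248, 0.0]
wrist_force: [0.4, 0.1, 0.1]
width: 1.0
grip_force: 0.0
```

```bash
cat >> h.py <<'E'
def go(p,yaw,s=None):
    "shift in tool axes/units to TCP p, turn units to tool-x yaw (deg), tool down"
    s=s or read_state(); R=Ro.from_rotvec(s['tcp_rot']).as_matrix(); c,q=np.cos(np.radians(yaw)),np.sin(np.radians(yaw))
    G=np.array([[c,q,0],[q,-c,0],[0,0,-1]])
    print('t',round(s['time'],2),'pos',np.round(s['tool_pos'],4),'yaw',round(np.degrees(np.arctan2(R[1,0],R[0,0])),2),'tilt',np.round(R[:,2],3),'w',round(float(s['width']),3),'F',np.round(s['wrist_force'],1),'g',round(float(s['grip_force']),1))
    print('shift',np.round(R.T@(np.array(p)-s['tool_pos'])/.03,2),'turn',np.round(np.degrees(Ro.from_matrix(R.T@G).as_rotvec())/6,2))
E
python3 - <<'E'
from h import *
go((.5483,-.305,.091),91.3); print(np.round(read_state()['q'],3))
E
```

```text
t 3.02 pos [ 0.5472 -0.3065  0.2012] yaw 91.43 tilt [-0.001  0.001 -1.   ] w 1.0 F [0.4 0.1 0.1] g 0.0
shift [0.05 0.04 3.67] turn [-0.01 -0.01  0.02]
[-0.55   0.256  1.811  0.     1.076 -0.575]
```

Call:
jog_arm --increments '[[[0.05,0.04,0.6,0,0,0,0.2],[0,0,0.6,0,0,0,0.2],[0,0,0.6,0,0,0,0.2],[0,0,0.6,0,0,0,0.2],[0,0,0.5,0,0,0,0.2]]]'

```text
time: 3.43
tool_pos: [0.5479, -0.3047, 0.113]
tcp_rot: [-2.196, -2.243, 0.001]
wrist_force: [-0.7, 0.0, 0.4]
width: 0.6
grip_force: 0.0
```

Call:
jog_arm --increments '[[[0,0,0.4,0,0,0,0.2],[0,0,0.35,0,0,0,0.2],[0,0,0,0,0,0,-1],[0,0,0,0,0,0,-1],[0,0,0,0,0,0,-1]]]'

```text
time: 3.85
tool_pos: [0.5493, -0.3055, 0.0931]
tcp_rot: [2.197, 2.244, 0.001]
wrist_force: [-0.2, 0.0, 3.1]
width: 0.181
grip_force: 17.3
```

Call:
jog_arm --increments '[[[0,0,0,0,0,0,-1],[0,0,0,0,0,0,-1],[0,0,0,0,0,0,-1],[0,0,0,0,0,0,-1],[0,0,0,0,0,0,-1]]]'

```text
time: 4.27
tool_pos: [0.5493, -0.3056, 0.0934]
tcp_rot: [2.197, 2.244, 0.001]
wrist_force: [0.0, 0.7, 3.5]
width: 0.164
grip_force: 98.1
```

Run:
```python
from h import *
go((.5483,-.305,.16),91.3)
```

```text
t 4.27 pos [ 0.5493 -0.3056  0.0934] yaw 91.21 tilt [ 0.001 -0.001 -1.   ] w 0.164 F [0.  0.7 3.5] g 98.1
shift [ 0.02 -0.03 -2.22] turn [ 0.01  0.01 -0.02]
```

Call:
jog_arm --increments '[[[0,0,-0.3,0,0,0,-1],[0,0,-0.5,0,0,0,-1],[0,0,-0.5,0,0,0,-1],[0,0,-0.5,0,0,0,-1],[0,0,-0.42,0,0,0,-1]]]'

```text
time: 4.68
tool_pos: [0.5487, -0.3052, 0.1603]
tcp_rot: [2.198, 2.245, 0.0]
wrist_force: [0.2, -0.2, -0.1]
width: 0.171
grip_force: 97.8
```

Call:
jog_arm --increments '[[[0,0,0,0,0,0.5,-1],[0,0,0,0,0,0.5,-1],[0,0,0,0,0,0.5,-1],[0,0,0,0,0,0.5,-1],[0,0,0,0,0,0.5,-1]]]'

```text
time: 5.1
tool_pos: [0.5485, -0.3051, 0.1593]
tcp_rot: [-2.474, -1.935, 0.0]
wrist_force: [-0.3, 0.7, -1.0]
width: 0.162
grip_force: 97.6
```

Run:
```python
from h import *
go((.4583,-.1276,.16),76.1)
```

```text
t 5.1 pos [ 0.5485 -0.3051  0.1593] yaw 76.06 tilt [-0.  0. -1.] w 0.162 F [-0.3  0.7 -1. ] g 97.6
shift [ 5.02 -4.34 -0.02] turn [-0.   -0.   -0.01]
```

Call:
jog_arm --increments '[[[0.5,-0.43,0,0,0,0,-1],[0.5,-0.43,0,0,0,0,-1],[0.5,-0.43,0,0,0,0,-1],[0.5,-0.43,0,0,0,0,-1],[0.5,-0.43,0,0,0,0,-1]]]'

```text
time: 5.52
tool_pos: [0.5033, -0.2162, 0.1592]
tcp_rot: [-2.472, -1.938, 0.0]
wrist_force: [0.2, 0.2, -1.1]
width: 0.165
grip_force: 97.7
```

Call:
jog_arm --increments '[[[0.5,-0.43,0,0,0,0,-1],[0.5,-0.43,0,0,0,0,-1],[0.5,-0.43,0,0,0,0,-1],[0.5,-0.43,0,0,0,0,-1],[0.5,-0.43,0,0,0,0,-1]]]'

```text
time: 5.93
tool_pos: [0.4585, -0.1279, 0.1593]
tcp_rot: [-2.472, -1.938, -0.0]
wrist_force: [0.2, 0.5, -0.6]
width: 0.168
grip_force: 97.7
```

Run:
```python
from h import *
go((.4583,-.1276,.121),76.1)
a,d=snap('top','top1'); b,e=snap('side','side1')
def cr(i,x,y,ww,hh,s): return cv2.resize(i[y:y+hh,x:x+ww],(ww*s,hh*s),interpolation=cv2.INTER_CUBIC)
t=cr(a,190,150,160,110,5); s=cr(b,190,140,160,110,5)
cv2.imwrite('pics/c3.png',cv2.convertScaleAbs(t[:,:800],alpha=1.3));cv2.imwrite('pics/c4.png',cv2.convertScaleAbs(s,alpha=1.6))
```

```text
t 5.93 pos [ 0.4585 -0.1279  0.1593] yaw 76.2 tilt [-0.  0. -1.] w 0.168 F [ 0.2  0.5 -0.6] g 97.7
shift [ 0.01 -0.01  1.28] turn [-0.   -0.    0.02]
```

View pics/c3.png

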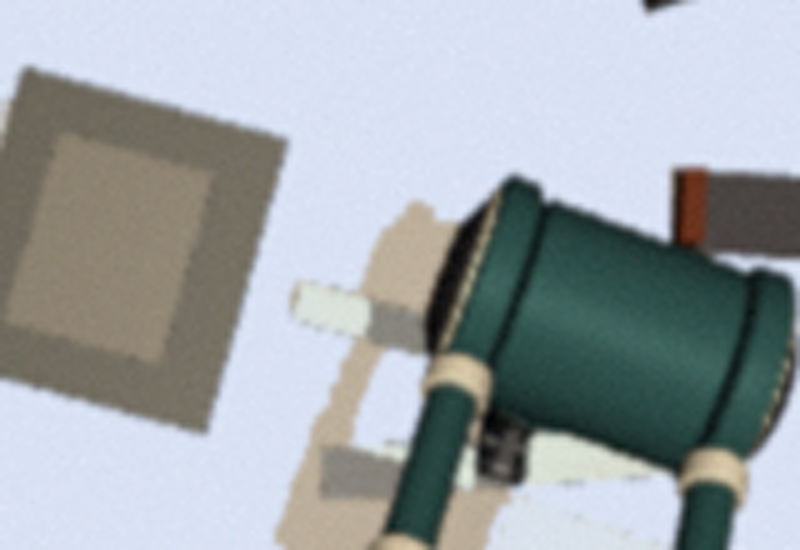

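View pics/c4.png

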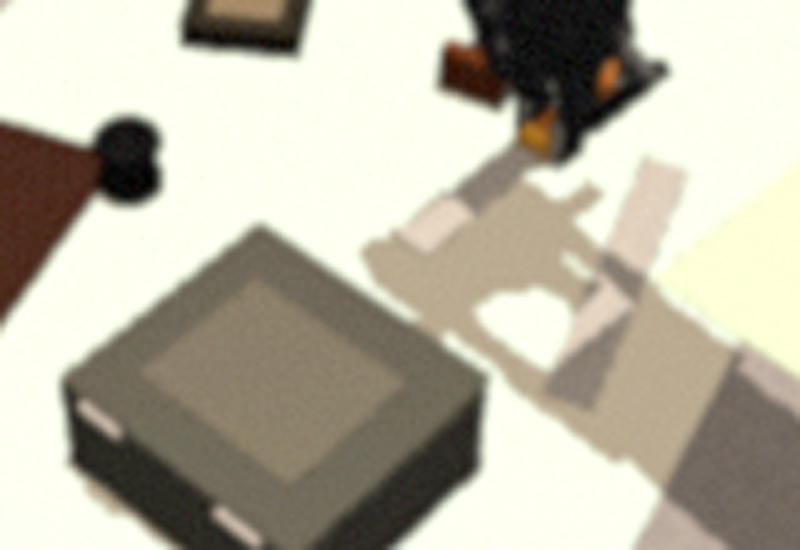

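Run:
```python
from h import *
c=lambda x,y,v:(190+x/5-.4,v+y/5-.4)
p=c(292,301,150)
for q in ((413,243),(410,240),(416,246)): print(np.round(tri(p,c(*q,140))[0],4),tri(p,c(*q,140))[1])
d=np.load('pics/top1.npy');e=np.load('pics/side1.npy')
print([np.round(w('top',d,*c(x,y,150)),4) for x,y in((305,303),(330,308),(360,314),(390,322),(410,328))])
print([np.round(w('side',e,*c(x,y,140)),4) for x,y in((430,232),(450,215),(480,190),(500,175))])
H=np.array([.5316,.1674]);E=np.array([.241,.9705]);print('lat/long of tip vs hinge',tri(p,c(413,243,140))[0][:2]-H, (tri(p,c(413,243,140))[0][:2]-H)@E)
```

```text
[ 0.4853 -0.007   0.1052] 0.00017244813417677336
[ 0.486  -0.0066  0.1073] 0.0016578481364088555
[ 0.4845 -0.0073  0.1031] 0.0020080099050459135
[array([ 0.4844, -0.0139,  0.1065]), array([ 0.4822, -0.0275,  0.1044]), array([ 0.4794, -0.0437,  0.1047]), array([ 0.4754, -0.0598,  0.1084]), array([ 0.4725, -0.0706,  0.1091])]
[array([ 0.4823, -0.0222,  0.1014]), array([ 0.477, -0.036,  0.105]), array([ 0.4701, -0.0596,  0.1072]), array([ 0.4663, -0.0782,  0.1047])]
lat/long of tip vs hinge [-0.04633138 -0.17435352] -0.180375951950464
```

Tip triangulated at (0.485,-0.007,0.105): level, lying along the box's axis, and as computed. Going down and inserting.

Call:
jog_arm --increments '[[[0,0,0.3,0,0,0,-1],[0,0,0.3,0,0,0,-1],[0,0,0.3,0,0,0,-1],[0,0,0.2,0,0,0,-1],[0,0,0.17,0,0,0,-1]]]'

```text
time: 6.45
tool_pos: [0.4587, -0.1291, 0.1193]
tcp_rot: [-2.471, -1.937, 0.002]
wrist_force: [-0.2, 0.0, -0.6]
width: 0.172
grip_force: 97.8
```

Call:
jog_arm --increments '[[[0.3,0,0,0,0,0,-1],[0.3,0,0,0,0,0,-1],[0.3,0,0,0,0,0,-1],[0.3,0,0,0,0,0,-1],[0.2,0,0,0,0,0,-1]]]'

```text
time: 6.87
tool_pos: [0.4699, -0.0867, 0.1213]
tcp_rot: [2.471, 1.939, 0.001]
wrist_force: [-0.0, 0.0, -1.2]
width: 0.169
grip_force: 97.8
```

Run:
```python
from h import *
go((.4583+.06*.241,-.1276+.06*.9705,.121),76.1)
a,d=snap('top','top2'); b,e=snap('side','side2')
def cr(i,x,y,ww,hh,s): return cv2.resize(i[y:y+hh,x:x+ww],(ww*s,hh*s),interpolation=cv2.INTER_CUBIC)
cv2.imwrite('pics/c5.png',cv2.convertScaleAbs(np.vstack([cr(a,170,165,130,75,4),cr(b,190,165,130,75,4)]),alpha=1.6))
```

```text
t 6.87 pos [ 0.4699 -0.0867  0.1213] yaw 76.26 tilt [ 0.001  0.    -1.   ] w 0.169 F [-0.   0.  -1.2] g 97.8
shift [ 0.58 -0.04  0.01] turn [ 0.01 -0.    0.03]
```

View pics/c5.png

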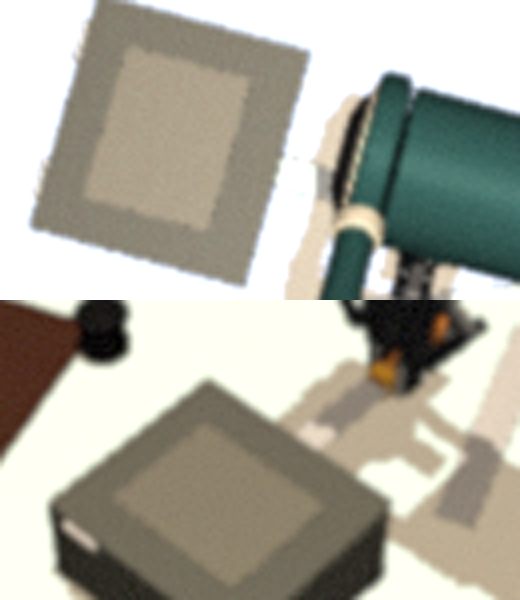

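The blade's tip is under the lid's front edge (top crop about (297,160)) with no contact force. Going on in and prying.

Call:
jog_arm --increments '[[[0.3,0,0,0,0,0,-1],[0.28,0,0,0,0,0,-1],[0,0,-0.2,0,0,0,-1],[0.01,0,-0.34,0,0,0,-1],[0.04,0,-0.34,0,0,0,-1]]]'

```text
time: 7.38
tool_pos: [0.4731, -0.0695, 0.1477]
tcp_rot: [-2.471, -1.939, 0.002]
wrist_force: [-0.3, -0.1, -2.3]
width: 0.162
grip_force: 97.5
```

Call:
jog_arm --increments '[[[0.07,0,-0.33,0,0,0,-1],[0.1,0,-0.33,0,0,0,-1],[0.13,0,-0.32,0,0,0,-1],[0.15,0,-0.3,0,0,0,-1],[0.18,0,-0.29,0,0,0,-1]]]'

```text
time: 7.8
tool_pos: [0.4785, -0.0512, 0.1958]
tcp_rot: [2.472, 1.938, 0.001]
wrist_force: [-1.2, -1.7, -1.9]
width: 0.163
grip_force: 97.6
```

Run:
```python
from h import *
go((.4583+.06*.241,-.1276+.06*.9705,.121),76.1)
a,d=snap('top','top3'); b,e=snap('side','side3')
def cr(i,x,y,ww,hh,s): return cv2.resize(i[y:y+hh,x:x+ww],(ww*s,hh*s),interpolation=cv2.INTER_CUBIC)
cv2.imwrite('pics/c6.png',cv2.convertScaleAbs(np.vstack([cr(a,170,165,130,75,4),cr(b,190,135,130,75,4)]),alpha=1.6))
```

```text
t 7.8 pos [ 0.4785 -0.0512  0.1958] yaw 76.19 tilt [ 0.001 -0.001 -1.   ] w 0.163 F [-1.2 -1.7 -1.9] g 97.6
shift [-0.63 -0.05  2.49] turn [0.01 0.   0.01]
```

View pics/c6.png

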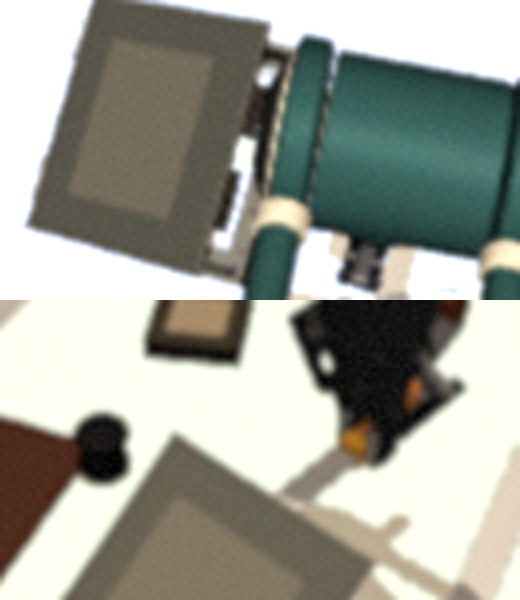

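The lid is opening on the blade. Continuing the arc.

Call:
jog_arm --increments '[[[0.2,0,-0.27,0,0,0,-1],[0.23,0,-0.25,0,0,0,-1],[0.25,0,-0.23,0,0,0,-1],[0.27,0,-0.21,0,0,0,-1],[0.28,0,-0.19,0,0,0,-1]]]'

```text
time: 8.32
tool_pos: [0.4873, -0.0146, 0.2296]
tcp_rot: [2.472, 1.939, 0.0]
wrist_force: [-0.6, -0.2, -1.9]
width: 0.168
grip_force: 97.7
```

Call:
jog_arm --increments '[[[0.3,0,-0.16,0,0,0,-1],[0.31,0,-0.14,0,0,0,-1],[0.32,0,-0.11,0,0,0,-1],[0.33,0,-0.08,0,0,0,-1],[0.34,0,-0.06,0,0,0,-1]]]'

```text
time: 8.73
tool_pos: [0.4988, 0.0323, 0.2457]
tcp_rot: [2.472, 1.939, 0.001]
wrist_force: [-0.1, -1.7, 0.3]
width: 0.166
grip_force: 97.8
```

Call:
jog_arm --increments '[[[0.34,0,-0.03,0,0,0,-1],[0.34,0,0,0,0,0,-1],[0.34,0,0.03,0,0,0,-1],[0.2,0,0,0,0,0,-1],[0,0,0,0,0,0,-1]]]'

```text
time: 9.15
tool_pos: [0.5072, 0.0681, 0.2449]
tcp_rot: [-2.47, -1.94, 0.0]
wrist_force: [0.8, 0.9, -0.8]
width: 0.169
grip_force: 97.8
```

Run:
```python
from h import *
go((.4583+.06*.241,-.1276+.06*.9705,.121),76.1)
a,d=snap('top','top4'); b,e=snap('side','side4')
def cr(i,x,y,ww,hh,s): return cv2.resize(i[y:y+hh,x:x+ww],(ww*s,hh*s),interpolation=cv2.INTER_CUBIC)
cv2.imwrite('pics/c7.png',cv2.convertScaleAbs(np.vstack([cr(a,130,155,150,75,4),cr(b,170,105,150,75,4)]),alpha=1.6))
```

```text
t 9.15 pos [0.5072 0.0681 0.2449] yaw 76.29 tilt [-0.001  0.001 -1.   ] w 0.169 F [ 0.8  0.9 -0.8] g 97.8
shift [-4.73 -0.03  4.13] turn [-0.01 -0.    0.03]
```

View pics/c7.png

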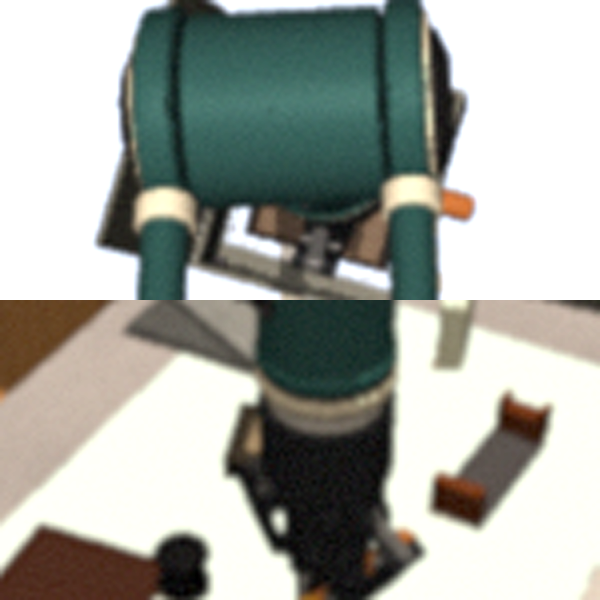

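Lid angle computed from the tip position is about 1.75 rad. Backing out.

Call:
jog_arm --increments '[[[-0.4,0,0,0,0,0,-1],[-0.8,0,0,0,0,0,-1],[-0.8,0,0,0,0,0,-1],[-0.8,0,0,0,0,0,-1],[-0.8,0,0,0,0,0,-1]]]'

```text
time: 9.67
tool_pos: [0.4805, -0.0401, 0.2453]
tcp_rot: [2.472, 1.938, -0.001]
wrist_force: [-0.1, -0.5, -0.4]
width: 0.164
grip_force: 97.8
```

Call:
jog_arm --increments '[[[-0.8,0,0,0,0,0,-1],[-0.8,0,0,0,0,0,-1],[-0.8,0,0,0,0,0,-1],[-0.8,0,0,0,0,0,-1],[-0.6,0,0,0,0,0,-1]]]'

```text
time: 10.08
tool_pos: [0.4528, -0.1515, 0.2454]
tcp_rot: [2.473, 1.936, -0.001]
wrist_force: [0.7, -0.8, -1.1]
width: 0.17
grip_force: 97.8
```

Call:
jog_arm --increments '[[[0,0,0.4,0,0,-0.5,-1],[0,0,0.4,0,0,-0.5,-1],[0,0,0.4,0,0,-0.5,-1],[0,0,0.4,0,0,-0.5,-1],[0,0,0.4,0,0,-0.5,-1]]]'

```text
time: 10.5
tool_pos: [0.4534, -0.1501, 0.1849]
tcp_rot: [2.196, 2.246, -0.0]
wrist_force: [-0.5, -0.0, -0.9]
width: 0.166
grip_force: 97.9
```

Run:
```python
from h import *
go((.549,-.3056,.15),91.25)
b,e=snap('side','side5'); a,d=snap('top','top5')
# lid points: project box-frame grid, gather all depth points in lid region
c=viewer.camera_params('side'); R=np.array(c['R']);t=np.array(c['t'])
for n,D in(('side',e),('top',d)):
    c=viewer.camera_params(n);R=np.array(c['R']);t=np.array(c['t'])
    v,u=np.mgrid[:384,:512]; X=np.stack([(u-c['cx'])/c['fx']*D,(v-c['cy'])/c['fy']*D,D],-1).reshape(-1,3)[D.ravel()>0]
    W=(X-t)@R; H=np.array([.5316,.1674]);E=np.array([.241,.9705]);N=np.array([-.9705,.241])
    l=(W[:,:2]-H)@E; m=(W[:,:2]-H)@N
    k=(abs(m)<.07)&(W[:,2]>.1)&(W[:,2]<.25)&(abs(l)<.09)
    print(n,k.sum()); 
    if k.sum()>5:
        p=np.polyfit(W[k,2],l[k],1); print('lid angle',np.pi/2+np.arctan(p[0]),'l at .0725',np.polyval(p,.0725),'zmax',W[k,2].max())
    # tray/handle
    k=(abs(m)<.08)&(W[:,2]>.035)&(W[:,2]<.07)&(l>-.13)&(l<-.02)&(abs(m)<.05); print('bar',k.sum(),np.round(np.median(np.c_[l,m,W[:,2]][k],0),4),np.round(np.percentile(np.c_[l,m,W[:,2]][k],[3,97],0),4) if k.sum() else '')
```

```text
t 10.5 pos [ 0.4534 -0.1501  0.1849] yaw 91.28 tilt [-0. -0. -1.] w 0.166 F [-0.5 -0.  -0.9] g 97.9
shift [-5.25  3.07  1.16] turn [-0.  0.  0.]
side 946
lid angle 1.7310106063886237 l at .0725 0.006832439124819975 zmax 0.22644302524173004
bar 123 [-0.0908 -0.0025  0.0532] [[-0.1181 -0.0113  0.0398]
 [-0.0617  0.      0.0567]]
top 1143
lid angle 1.7527612054362554 l at .0725 -0.0005401642383152539 zmax 0.2303075516015503
bar 161 [-0.0722 -0.0059  0.0545] [[-1.193e-01 -1.180e-02  4.610e-02]
 [-2.500e-02 -1.000e-04  5.870e-02]]
```

Call:
jog_arm --increments '[[[-0.53,0.31,0,0,0,0,-1],[-0.53,0.31,0,0,0,0,-1],[-0.53,0.31,0,0,0,0,-1],[-0.53,0.31,0,0,0,0,-1],[-0.53,0.31,0,0,0,0,-1]]]'

```text
time: 11.02
tool_pos: [0.5027, -0.2289, 0.1864]
tcp_rot: [2.2, 2.242, 0.0]
wrist_force: [-0.7, 0.2, -0.8]
width: 0.16
grip_force: 97.9
```

Call:
jog_arm --increments '[[[-0.53,0.31,0,0,0,0,-1],[-0.53,0.31,0.2,0,0,0,-1],[-0.53,0.31,0.3,0,0,0,-1],[-0.53,0.31,0.3,0,0,0,-1],[-0.48,0.28,0.36,0,0,0,-1]]]'

```text
time: 11.43
tool_pos: [0.5503, -0.3065, 0.1518]
tcp_rot: [2.199, 2.241, 0.0]
wrist_force: [0.9, 0.0, -0.1]
width: 0.161
grip_force: 97.9
```

Run:
```python
from h import *
go((.549,-.3056,.095),91.25)
```

```text
t 11.43 pos [ 0.5503 -0.3065  0.1518] yaw 91.07 tilt [ 0.002 -0.001 -1.   ] w 0.161 F [ 0.9  0.  -0.1] g 97.9
shift [ 0.03 -0.05  1.89] turn [ 0.02  0.01 -0.03]
```

Call:
jog_arm --increments '[[[0.02,-0.04,0.5,0,0,0,-1],[0,0,0.5,0,0,0,-1],[0,0,0.4,0,0,0,-1],[0,0,0.3,0,0,0,-1],[0,0,0.15,0,0,0,-1]]]'

```text
time: 11.85
tool_pos: [0.5475, -0.3037, 0.0939]
tcp_rot: [-2.198, -2.242, 0.001]
wrist_force: [0.6, 0.4, -1.2]
width: 0.165
grip_force: 97.8
```

Call:
jog_arm --increments '[[[0,0,0.06,0,0,0,-1],[0,0,0,0,0,0,-1],[0,0,0,0,0,0,-0.5],[0,0,0,0,0,0,-0.3],[0,0,0,0,0,0,0]]]'

```text
time: 12.27
tool_pos: [0.549, -0.304, 0.0941]
tcp_rot: [2.197, 2.244, 0.001]
wrist_force: [0.1, 0.2, 0.7]
width: 0.478
grip_force: 0.0
```

Call:
jog_arm --increments '[[[0,0,0,0,0,0,0.3],[0,0,0,0,0,0,0.3],[0,0,0,0,0,0,0.3],[0,0,0,0,0,0,0.3],[0,0,-0.3,0,0,0,0.3]]]'

```text
time: 12.68
tool_pos: [0.5471, -0.303, 0.1006]
tcp_rot: [-2.195, -2.242, 0.001]
wrist_force: [0.7, 0.8, 0.1]
width: 0.652
grip_force: 0.0
```

Call:
jog_arm --increments '[[[0,0,-0.7,0,0,0,0.3],[0,0,-1,0,0,0,0.3],[0,0,-1,0,0,0,0.3],[0,0,-1,0,0,0,0.3],[0,0,-1,0,0,0,0.3]]]'

```text
time: 13.1
tool_pos: [0.5483, -0.3037, 0.2453]
tcp_rot: [2.198, 2.245, 0.0]
wrist_force: [-0.1, -0.2, 0.6]
width: 0.655
grip_force: 0.0
```

Call:
jog_arm --increments '[[[0,-0.6,-0.5,0,0,0.5,0.3],[0,-0.6,0,0,0,0.5,0.3],[0,-0.6,0,0,0,0.5,0.3],[0,-0.6,0,0,0,0.5,0.3],[0,-0.6,0,0,0,0.5,0.3]]]'

```text
time: 13.52
tool_pos: [0.4582, -0.2963, 0.2593]
tcp_rot: [2.474, 1.935, 0.0]
wrist_force: [-1.3, 1.0, -0.3]
width: 0.655
grip_force: 0.0
```

Run:
```python
from h import *
a,d=snap('top','top6'); b,e=snap('side','side6')
def cr(i,x,y,ww,hh,s): return cv2.resize(i[y:y+hh,x:x+ww],(ww*s,hh*s),interpolation=cv2.INTER_CUBIC)
cv2.imwrite('pics/c8.png',cv2.convertScaleAbs(np.vstack([cr(a,150,155,240,85,3),cr(b,180,100,240,110,3)]),alpha=1.6))
H=np.array([.5316,.1674]);E=np.array([.241,.9705]);N=np.array([-.9705,.241])
for n,D in(('side',e),('top',d)):
    c=viewer.camera_params(n);R=np.array(c['R']);t=np.array(c['t'])
    v,u=np.mgrid[:384,:512]; X=np.stack([(u-c['cx'])/c['fx']*D,(v-c['cy'])/c['fy']*D,D],-1).reshape(-1,3)[D.ravel()>0]
    W=(X-t)@R; l=(W[:,:2]-H)@E; m=(W[:,:2]-H)@N
    k=(W[:,2]>.046)&(W[:,2]<.065)&(l>-.13)&(l<-.02)&(abs(m)<.04); Q=W[k]; print(n,k.sum(),'bar mean',Q.mean(0),'m',np.percentile(m[k],[3,50,97]),'l',np.percentile(l[k],[3,97]))
    v1=np.linalg.svd(Q[:,:2]-Q[:,:2].mean(0))[2][0]; print('yaw',np.degrees(np.arctan2(v1[1],v1[0])))
    k=(abs(W[:,0]-.548)<.012)&(W[:,2]>.033)&(W[:,2]<.055)&(W[:,1]<-.17)&(W[:,1]>-.4); print('spat z',[(round(y,2),np.round(np.median(W[k&(abs(W[:,1]-y)<.01)],0),4)) for y in(-.19,-.21,-.25,-.3,-.33,-.37)],W[k,1].min(),W[k,1].max())
go((.513,.094,.2),76.1)
```

```text
side 103 bar mean [0.51410772 0.07869817 0.05320692] m [-0.01119338 -0.00323684  0.00019189] l [-0.11771666 -0.06093098]
yaw 75.32648487657887
spat z [(-0.19, array([ 0.5465, -0.1901,  0.0391])), (-0.21, array([ 0.5477, -0.2101,  0.0387])), (-0.25, array([ 0.5465, -0.2498,  0.0394])), (-0.3, array([ 0.5456, -0.2999,  0.0464])), (-0.33, array([ 0.5474, -0.3301,  0.0459])), (-0.37, array([ 0.5468, -0.3691,  0.0455]))] -0.3771220562742476 -0.18108538553484088
top 156 bar mean [0.5201779  0.09656873 0.05429252] m [-0.01174865 -0.00606646 -0.00010749] l [-0.11787389 -0.02516809]
yaw 75.13344711732822
spat z [(-0.19, array([ 0.5459, -0.1904,  0.0394])), (-0.21, array([ 0.5467, -0.2093,  0.038 ])), (-0.25, array([ 0.5476, -0.2497,  0.0388])), (-0.3, array([ 0.5456, -0.3004,  0.0465])), (-0.33, array([ 0.5467, -0.3309,  0.0459])), (-0.37, array([ 0.5505, -0.3644,  0.0458]))] -0.38021008036409454 -0.1825204625867307
t 13.62 pos [ 0.4569 -0.2958  0.2588] yaw 76.12 tilt [-0.001  0.    -1.   ] w 0.649 F [ 0.   0.5 -0.1] g 0.0
shift [13.06 -1.3   1.96] turn [-0.01 -0.    0.  ]
```

View pics/c8.png

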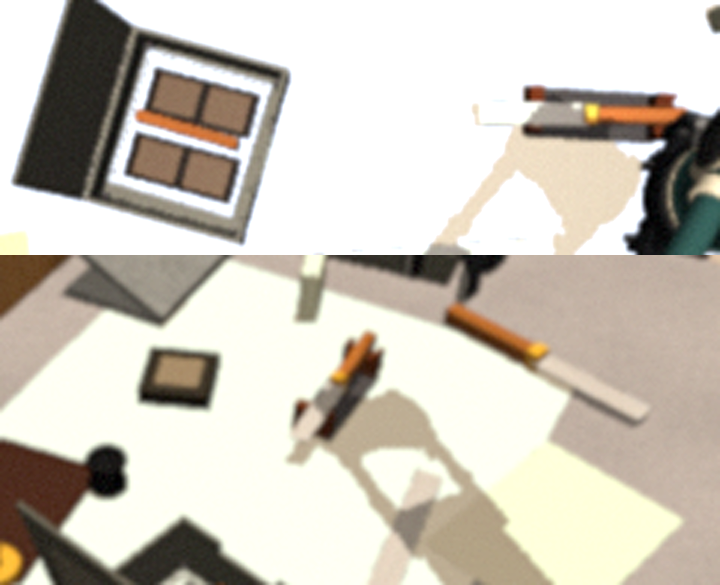

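Run:
```python
from h import *
# robot points relative to TCP, in arm (q1) frame: r radial, s tangential; picture 4: TCP (.5072,.0681,.2449); 6: current
for f,tcp in(('4',np.array([.5072,.0681,.2449])),('1',np.array([.4585,-.1279,.1593])),('5',np.array([.4534,-.1501,.1849])),('6',read_state()['tool_pos'])):
  q=np.arctan2(tcp[1],tcp[0]); 
  for n in('side','top'):
    D=np.load(f'pics/{n}{f}.npy'); c=viewer.camera_params(n);R=np.array(c['R']);t=np.array(c['t'])
    v,u=np.mgrid[:384,:512]; X=np.stack([(u-c['cx'])/c['fx']*D,(v-c['cy'])/c['fy']*D,D],-1).reshape(-1,3)[D.ravel()>0]
    W=(X-t)@R-tcp; s=-W[:,0]*np.sin(q)+W[:,1]*np.cos(q); r=W[:,0]*np.cos(q)+W[:,1]*np.sin(q)
    out=[]
    for z in np.arange(-.02,.34,.03):
        k=(abs(W[:,2]-z)<.015)&(abs(s)<.16)&(abs(r)<.12)&(W[:,2]+tcp[2]>.235)
        if k.sum()>8: out.append((round(z,2),int(k.sum()),*np.round(np.percentile(s[k],[1,99]),3),*np.round(np.percentile(r[k],[1,99]),3)))
    print(f,n,*out,sep='\n ')
```

```text
4
 side
 (np.float64(-0.02), 38, np.float64(-0.006), np.float64(0.028), np.float64(-0.039), np.float64(0.046))
 (np.float64(0.01), 353, np.float64(-0.017), np.float64(0.033), np.float64(-0.062), np.float64(0.059))
 (np.float64(0.04), 240, np.float64(-0.016), np.float64(0.031), np.float64(-0.057), np.float64(0.055))
 (np.float64(0.07), 320, np.float64(-0.004), np.float64(0.038), np.float64(-0.038), np.float64(0.03))
 (np.float64(0.1), 401, np.float64(-0.009), np.float64(0.038), np.float64(-0.037), np.float64(0.032))
 (np.float64(0.13), 422, np.float64(-0.007), np.float64(0.038), np.float64(-0.038), np.float64(0.031))
 (np.float64(0.16), 430, np.float64(-0.006), np.float64(0.037), np.float64(-0.036), np.float64(0.029))
 (np.float64(0.19), 527, np.float64(-0.005), np.float64(0.039), np.float64(-0.036), np.float64(0.031))
 (np.float64(0.22), 364, np.float64(-0.004), np.float64(0.055), np.float64(-0.039), np.float64(0.025))
 (np.float64(0.25), 536, np.float64(-0.022), np.float64(0.068), np.float64(-0.038), np.float64(0.039))
 (np.float64(0.28), 959, np.float64(-0.044), np.float64(0.068), 
[... 6055 characters left out ...]
 51, np.float64(-0.015), np.float64(0.036), np.float64(-0.037), np.float64(-0.002))
 (np.float64(0.19), 42, np.float64(-0.013), np.float64(0.013), np.float64(-0.036), np.float64(-0.033))
 (np.float64(0.22), 46, np.float64(-0.014), np.float64(0.019), np.float64(-0.039), np.float64(-0.032))
 (np.float64(0.25), 84, np.float64(-0.041), np.float64(0.067), np.float64(-0.04), np.float64(0.008))
 (np.float64(0.28), 573, np.float64(-0.044), np.float64(0.068), np.float64(-0.049), np.float64(0.041))
 (np.float64(0.31), 4611, np.float64(-0.055), np.float64(0.063), np.float64(-0.096), np.float64(0.034))
 (np.float64(0.34), 472, np.float64(-0.052), np.float64(0.066), np.float64(-0.12), np.float64(-0.087))
```

Spatula lies level on its rest, with its heights as at the start (0.039/0.046) and origin about (0.547,-0.304). The lid is at 1.74 rad. The bar is centred at (0.520,0.097) with its top at 0.054 ✓, yaw about 75.3°. Moving over it.

Call:
jog_arm --increments '[[[0.66,-0.05,0,0,0,0.1,0.3],[0.66,-0.05,0,0,0,0,0.3],[0.66,-0.05,0,0,0,0,0.3],[0.66,-0.05,0,0,0,0,0.3],[0.66,-0.05,0,0,0,0,0.3]]]'

```text
time: 14.03
tool_pos: [0.4771, -0.1978, 0.259]
tcp_rot: [2.48, 1.926, 0.001]
wrist_force: [0.6, 0.5, 0.1]
width: 0.646
grip_force: 0.0
```

Call:
jog_arm --increments '[[[0.66,-0.05,0,0,0,0,0.3],[0.66,-0.05,0,0,0,0,0.3],[0.66,-0.05,0,0,0,0,0.3],[0.66,-0.05,0,0,0,0,0.3],[0.66,-0.05,0,0,0,0,0.3]]]'

```text
time: 14.45
tool_pos: [0.4945, -0.0997, 0.259]
tcp_rot: [2.48, 1.927, 0.002]
wrist_force: [-0.3, 0.3, -0.4]
width: 0.649
grip_force: 0.0
```

Call:
jog_arm --increments '[[[0.66,-0.05,0.2,0,0,0,0.3],[0.66,-0.05,0.2,0,0,0,0.3],[0.66,-0.05,0.2,0,0,0,0.3],[0.66,-0.05,0.2,0,0,0,0.3],[0.66,-0.05,0.2,0,0,0,0.3]]]'

```text
time: 14.87
tool_pos: [0.5119, -0.0017, 0.2287]
tcp_rot: [2.48, 1.927, 0.002]
wrist_force: [-0.1, 0.4, 0.3]
width: 0.649
grip_force: 0.0
```

Call:
jog_arm --increments '[[[0.66,-0.05,0.2,0,0,0,0.3],[0.66,-0.05,0.2,0,0,0,0.3],[0.66,-0.05,0.2,0,0,0,0.3],[0.66,-0.05,0.2,0,0,0,0.3],[0.5,-0.05,0.2,0,0,0,0.3]]]'

```text
time: 15.28
tool_pos: [0.5282, 0.092, 0.1987]
tcp_rot: [2.48, 1.928, 0.003]
wrist_force: [-0.1, -0.4, -0.3]
width: 0.651
grip_force: 0.0
```

Run:
```python
from h import *
go((.5202,.0966,.1),75.4)
```

```text
t 15.28 pos [0.5282 0.092  0.1987] yaw 75.72 tilt [ 0.002  0.001 -1.   ] w 0.651 F [-0.1 -0.4 -0.3] g 0.0
shift [ 0.08 -0.3   3.29] turn [ 0.01 -0.01  0.05]
```

Call:
jog_arm --increments '[[[0.08,-0.3,0.3,0,0,0.05,0.3],[0,0,0.6,0,0,0,0.3],[0,0,0.6,0,0,0,0.3],[0,0,0.6,0,0,0,0.3],[0,0,0.5,0,0,0,0.3]]]'

```text
time: 15.7
tool_pos: [0.5182, 0.0946, 0.1191]
tcp_rot: [-2.486, -1.92, 0.001]
wrist_force: [-1.0, 0.6, -0.6]
width: 0.656
grip_force: 0.0
```

Call:
jog_arm --increments '[[[0,0,0.35,0,0,0,0.3],[0,0,0.24,0,0,0,0.3],[0,0,0,0,0,0,0.3],[0,0,0,0,0,0,0.3],[0,0,0,0,0,0,0.3]]]'

```text
time: 16.12
tool_pos: [0.5196, 0.0947, 0.1035]
tcp_rot: [2.487, 1.919, 0.002]
wrist_force: [0.1, -0.1, 0.2]
width: 0.65
grip_force: 0.0
```

Run:
```python
from h import *
go((.5202,.0966,.1),75.4)
```

```text
t 16.12 pos [0.5196 0.0947 0.1035] yaw 75.31 tilt [ 0.002  0.    -1.   ] w 0.65 F [ 0.1 -0.1  0.2] g 0.0
shift [0.07 0.   0.12] turn [ 0.01 -0.01 -0.02]
```

Call:
jog_arm --increments '[[[0.07,0,0.03,0,0,0,0],[0,0,0,0,0,0,-0.4],[0,0,0,0,0,0,-0.6],[0,0,0,0,0,0,-1],[0,0,0,0,0,0,-1]]]' --force 80

```text
time: 16.53
tool_pos: [0.5201, 0.0968, 0.1025]
tcp_rot: [2.486, 1.919, 0.002]
wrist_force: [0.5, 0.4, 3.7]
width: 0.122
grip_force: 78.8
```

Call:
jog_arm --increments '[[[0,0,0,0,0,0,-1],[0,0,0,0,0,0,-1],[0,0,0,0,0,0,-1],[0,0,0,0,0,0,-1],[0,0,0,0,0,0,-1]]]'

```text
time: 16.95
tool_pos: [0.5201, 0.0968, 0.1025]
tcp_rot: [2.487, 1.919, 0.002]
wrist_force: [-0.2, -0.8, 5.7]
width: 0.124
grip_force: 79.1
```

Call:
jog_arm --increments '[[[0,0,-0.1,0,0,0,-1],[0,0,-0.15,0,0,0,-1],[0,0,-0.15,0,0,0,-1],[0,0,-0.1,0,0,0,-1],[0,0,0,0,0,0,-1]]]'

```text
time: 17.37
tool_pos: [0.5196, 0.0967, 0.1172]
tcp_rot: [2.487, 1.919, 0.001]
wrist_force: [1.0, -0.1, -3.9]
width: 0.124
grip_force: 78.1
```

Run:
```python
from h import *
s=read_state(); go((.5202,.0966,.245),75.4,s); print(s['torque'])
a,d=snap('top','top7'); b,e=snap('side','side7')
def cr(i,x,y,ww,hh,s): return cv2.resize(i[y:y+hh,x:x+ww],(ww*s,hh*s),interpolation=cv2.INTER_CUBIC)
cv2.imwrite('pics/c9.png',cv2.convertScaleAbs(cr(b,170,140,130,130,4),alpha=1.6))
```

```text
t 17.37 pos [0.5196 0.0967 0.1172] yaw 75.31 tilt [ 0.001  0.    -1.   ] w 0.124 F [ 1.  -0.1 -3.9] g 78.1
shift [ 0.    0.02 -4.26] turn [ 0.01 -0.   -0.02]
[ 0.02044262 -0.00729335 -0.03457425]
```

View pics/c9.png

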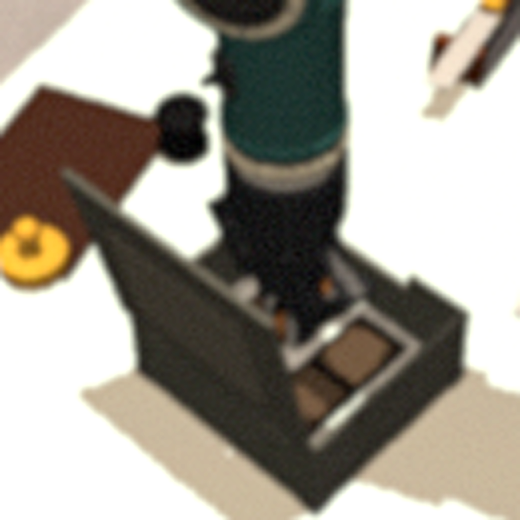

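The tray is clear of the box floor, level, plates in place. Lifting smoothly.

Call:
jog_arm --increments '[[[0,0,-0.1,0,0,0,-1],[0,0,-0.2,0,0,0,-1],[0,0,-0.25,0,0,0,-1],[0,0,-0.25,0,0,0,-1],[0,0,-0.25,0,0,0,-1]]]'

```text
time: 17.88
tool_pos: [0.5196, 0.0967, 0.1493]
tcp_rot: [2.487, 1.919, 0.001]
wrist_force: [0.9, -0.7, -3.2]
width: 0.121
grip_force: 78.1
```

Call:
jog_arm --increments '[[[0,0,-0.25,0,0,0,-1],[0,0,-0.25,0,0,0,-1],[0,0,-0.25,0,0,0,-1],[0,0,-0.25,0,0,0,-1],[0,0,-0.25,0,0,0,-1]]]'

```text
time: 18.3
tool_pos: [0.5194, 0.0967, 0.1865]
tcp_rot: [2.487, 1.919, 0.0]
wrist_force: [-0.9, -0.4, -3.0]
width: 0.122
grip_force: 78.1
```

Call:
jog_arm --increments '[[[0,0,-0.25,0,0,0,-1],[0,0,-0.25,0,0,0,-1],[0,0,-0.25,0,0,0,-1],[0,0,-0.25,0,0,0,-1],[0,0,-0.25,0,0,0,-1]]]'

```text
time: 18.72
tool_pos: [0.5193, 0.0966, 0.2239]
tcp_rot: [-2.487, -1.919, 0.0]
wrist_force: [-0.1, -0.0, -2.8]
width: 0.122
grip_force: 78.1
```

Call:
jog_arm --increments '[[[0,0,-0.25,0,0,0,-1],[0,0,-0.25,0,0,0,-1],[0,0,-0.15,0,0,0,-1],[0,0,-0.05,0,0,0,-1],[0,0,0,0,0,0,-1]]]'

```text
time: 19.13
tool_pos: [0.5197, 0.0967, 0.2448]
tcp_rot: [2.487, 1.919, 0.001]
wrist_force: [0.5, -0.4, -3.0]
width: 0.127
grip_force: 78.1
```

Call:
jog_arm --increments '[[[0,0,0,0,0,0,-1],[0,0,0,0,0,0,-1],[0,0,0,0,0,0,-1],[0,0,0,0,0,0,-1],[0,0,0,0,0,0,-1]]]'

```text
time: 19.55
tool_pos: [0.5192, 0.0967, 0.2438]
tcp_rot: [-2.487, -1.919, 0.001]
wrist_force: [-0.5, -0.7, -3.1]
width: 0.121
grip_force: 78.1
```

Run:
```python
from h import *
s=read_state(); go((.5202,.0966,.245),75.4,s); print(s['torque'],s['joint_vel'])
a,d=snap('top','top8'); b,e=snap('side','side8')
H=np.array([.5316,.1674]);E=np.array([.241,.9705]);N=np.array([-.9705,.241])
for n,D in(('side',e),('top',d)):
    c=viewer.camera_params(n);R=np.array(c['R']);t=np.array(c['t'])
    v,u=np.mgrid[:384,:512]; X=np.stack([(u-c['cx'])/c['fx']*D,(v-c['cy'])/c['fy']*D,D],-1).reshape(-1,3)[D.ravel()>0]
    W=(X-t)@R; l=(W[:,:2]-H)@E; m=(W[:,:2]-H)@N
    for sg in(1,-1):
        k=(W[:,2]>.135)&(W[:,2]<.175)&(l>-.13)&(l<-.02)&(sg*m>.02)&(sg*m<.055)
        if k.sum()>9: print(n,sg,k.sum(),'z med',np.median(W[k,2]),'fit l,m,c',np.linalg.lstsq(np.c_[l[k],m[k],np.ones(k.sum())],W[k,2],rcond=None)[0])
    k=(abs(m)<.07)&(W[:,2]>.1)&(W[:,2]<.22)&(l>.0)&(l<.09)
    if k.sum()>9: p=np.polyfit(W[k,2],l[k],1); print('lid',np.pi/2+np.arctan(p[0]))
def cr(i,x,y,ww,hh,s): return cv2.resize(i[y:y+hh,x:x+ww],(ww*s,hh*s),interpolation=cv2.INTER_CUBIC)
cv2.imwrite('pics/c10.png',cv2.convertScaleAbs(cr(b,150,90,170,140,4),alpha=1.6))
```

```text
t 19.55 pos [0.5192 0.0967 0.2438] yaw 75.31 tilt [-0.001 -0.    -1.   ] w 0.121 F [-0.5 -0.7 -3.1] g 78.1
shift [ 0.01  0.03 -0.04] turn [-0.01  0.   -0.01]
[-0.01608986 -0.04071598 -0.02374059] [ 3.57387617e-05 -1.47407024e-03 -3.07932288e-03 -2.28896233e-04
 -1.98456288e-04  9.16275101e-03]
side 1 518 z med 0.15611635296554047 fit l,m,c [-0.00155367 -0.06380423  0.15813575]
side -1 179 z med 0.15617748783161092 fit l,m,c [-0.0189835  -0.01523192  0.15459877]
lid 1.740569099175382
top 1 228 z med 0.15611801953808294 fit l,m,c [ 0.00736234 -0.02951576  0.15759261]
top -1 118 z med 0.1559358041920117 fit l,m,c [0.08921627 0.02620624 0.16738219]
lid 1.7456032344816186
```

View pics/c10.png

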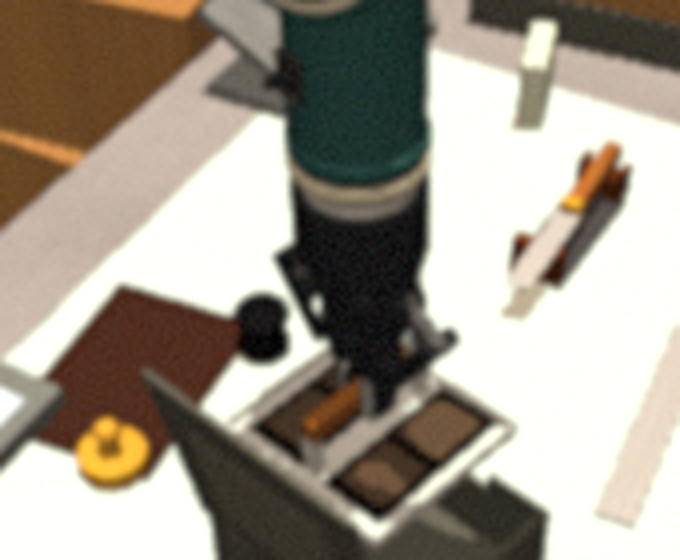

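The tray is held level with its underside at about 148 mm and both plates on it. The lid is at 1.74 rad and the spatula lies on its rest.

```bash
python3 -c "
from h import *
print(bot.finish_job())"
```

```text
the job is handed in; nothing more can be done
None
```

I handed the job in at about 20 s of robot time; the hand-in returned no verdict. At that point the lid stood at about 1.74 rad and the spatula lay released on its rest. The tray was held level with its underside about 148 mm above the table and both plates lying on it.

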